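Open the gel viewer's counterweighted cover

TASK

Switch the gel viewer's lamp off by pressing the round button on its side pod, with the cover still shut. Then push the hinged cover up by the lip on its front edge, with your fingertips and without pinching the lip or flinging the cover, past its balance point until it stays open on its own against its stop. Leave the bottle, beaker and tube rack as they stand.

Things in the scene. Friction and masses are not known exactly. Their poses are not given: they have to be found in the camera images.
- viewer: Gel viewer, a fixed white box, 212 (x) by 190 (y) by 68 mm high. Origin on the bench, 100 mm behind its front face, half-way across; x points from its front (lip side; it faces roughly the robot's left) to its rear hinge, y to its left, z up. A grey switch pod, 75 (x) by 65 (y) by 68 mm high, joins its left side (y 95 to 160 mm), flush with its front.
- lamp_button (a joint): Travel of the lamp's push button: 0 = out, 0.006 m = fully down; springs back. It takes about 5 N to push fully down; about 4.5 mm and more counts as pressed.
- lamp_button_top (a point): Centre of the button's top face; a grey round button of 24 mm diameter in a black housing on top of the switch pod, pressed straight down. No other button.
- cover (a joint): Cover angle: 0 shut (level), grows as its front rises, stop at 1.2 rad. A grey hood with an amber window, 200 (x) by 190 (y) by 48 mm high, hinged at the box's rear, a steel counterweight bar behind the hinge. Below its balance point at 0.70 rad it falls shut; beyond about 0.75 it swings by itself to the stop and stays. Damped hinge; lifting at the lip takes 1 to 3 N.
- hinge_mid (a point): Middle of the cover's hinge axis, 70 mm above the bench; the axis runs along the viewer's y. Fixed.
- lip (a point): Middle of the lower front edge of the cover's lip, a level shelf 38 mm deep (x), 120 wide (y), 6 thick at the foot of the hood's front; 70 mm free below it when shut. 238 mm from the hinge axis, level with it when shut; x to the hinge, y along the edge; turns with the cover. A 3 mm metal strip tops it from 10 mm behind its edge: pressing strip and lip together is pinching.
- bottle: Bystander: amber bottle, 64 mm diameter, 150 mm high, loose. Origin at the centre of its underside.
- beaker: Bystander: white open beaker, 72 mm wide, 95 mm high, loose. Origin at the centre of its underside.
- tube_rack: Bystander: white rack with small capped tubes, 70 (x) by 110 (y) by 52 mm high, loose. Origin at the centre of its underside.

How it is judged:
By the outcome, as a careful person would: the job done as asked, in the order asked, and still so for the second after the job is handed in, with the robot touching nothing.
It also fails if it takes over 54 s, if anything falls off the work surface, if the arm or the gripper's body presses on something with over 40 N, if the wrist force passes 120 N, or if a joint passes its speed limit or range.

ROBOT

A 6-joint arm with a two-finger parallel gripper is mounted at the origin on the work surface. World frame = base frame: x ahead of the robot, y to its left, z up, the work surface at z = 0. Lengths are in m, angles in rad, forces in N, time in s.
With the tool pointing down it reaches from about 0.35 to 0.725 m from the base axis. Payload 6 kg.
Tool frame: the origin (TCP) lies midway between the tips of the shut fingers; the grasp point (between the pads) lies 19 mm behind it; z points along the fingers, y is the direction in which the jaws open and shut (so a half turn about z gives the same grasp; the last joint's range is limited). The gripper opens to 85 mm and grips with 20 to 120 N. Pads are 22 mm wide; open, the fingers measure 114 mm over their backs; the gripper's body (76 mm by 85 mm) begins 54 mm behind the grasp point. The pads swing forward as they close: fully open they stand 13 mm farther back than shut.
Start: joints at [-0.84, 0.04, 0.085, 0, -1.615, -0.334], TCP at [0.232, -0.553, 0.207] pointing down, gripper open.
Joint ranges: [-2.56, 2.56], [-1.29, 2.01], [-1.08, 1.49], [-3.29, 1.98], [-2.81, -0.18], [-2.99, 2.99]. Speed limits (rad/s): [2.57, 2.57, 3.01, 3.14, 3.14, 3.14].

INTERFACE

Orientations are given as a unit quaternion [x, y, z, w].
In Python, from workcell import telemetry, snapshot, r gives the robot as it stands.
- The arm moves only by the tool move_arm, never from a script. Its argument "moves" is a list of rows, each a list of 6 numbers: the shift along the tool's x, y, z in m, then the turn, a rotation vector about the tool's x, y, z in degrees. In form: [[x, y, z, wx, wy, wz], ...]. A call has 1 to 10 rows; each row shifts and turns the pose as measured when the row begins, along the tool's axes as they then stand; what a row does not reach is not made up. A row lasts 1/8 s, in which the tool goes at most 62.5 mm and 10.7 degrees, less where a joint would pass 70% of its speed; a pose out of reach is approached as far as the arm can. A call with a gripper value outside its range is refused whole. "hand" is the closure in counts, from 0 (fully open) to 255 (shut), set as the call begins (left out, the last holds). The fingers move at their own pace and stop on an object; "squeeze" is the grip in N (left out, the last holds). Time passes only in rows, so rows that do not move let the fingers close. It gives the time, the measured TCP pose, the force and the opening at its end, in the units of the state.
- telemetry.state(): the state, without advancing time (a new reading comes with each control period).
- snapshot(name): name is "scene" or "top" or "wrist"; returns a dict with "color" (384x512x3 uint8, red, green, blue), "depth" (384x512 float32, m along the optical axis (not along the pixel's ray), 0 where there is no reading), "fov_y" (degrees; the focal length in pixels is half the picture's height over the tangent of half this angle, whatever the lens; pixels are square), "cx", "cy" (the principal point, pixels), "k1" (the pictures are not rectified: a ray, as slopes to the right and down, at radius r is drawn at 1 + k1 r^2 times it, then the intrinsics apply), "R" (3x3) and "t" (3): a world point X has camera coordinates R X + t. Camera axes: x right, y down, z forward; pixel columns grow to the right and rows downward; lengths in m; the calibration is good to about 2 mm. A picture is of the moment at which its call begins.
- r.close_job(): hands the job in, once; it reports no verdict.
The state is a dict: "time_s": time; "joint_positions": joint angles; "joint_vel": joint speeds; "effort": joint torques, N m; "position": TCP position; "ee_rot": TCP orientation; "force": force on the tool from outside, world axes, zero at the start; "ft_torque": the same for the moment, N m; "grip_width": finger opening in m.
Only numpy, scipy, OpenCV 4.12 (cv2) and the standard library are available. Lean on these libraries where they do the work, as an engineer would, in place of code of your own. Each camera call takes 0.05 s, during which the arm holds its last target. There are 200 camera calls.

## Working session

There is one attempt and no reset: what is moved stays moved. The work goes in short steps, Python scripts to look and compute and a tool call to move; the robot and the scene stay as the last step left them, time stands still between calls to the robot, and variables do not carry over. Pictures are saved under pics/ and viewed, about 8 in all and at most 12, crops included, and the job is handed in when it is done.

Besides the shell and the picture viewer there is one more tool, called by a JSON object that holds its "name" and its "arguments", one argument or row to a line. move_arm: Moves the arm, as the interface text tells. Its arguments: {"type":"object","properties":{"moves":{"type":"array","items":{"type":"array","items":{"type":"number"}}},"hand":{"type":"number"},"squeeze":{"type":"number"}},"required":["moves"]}

```bash
mkdir -p pics; cat > h.py <<'E'
import numpy as np, cv2
from workcell import telemetry, snapshot, r
def K(s):
    h,w=s["color"].shape[:2]; f=h/2/np.tan(np.radians(s["fov_y"])/2); return f
def slopes(s,uv):
    f=K(s); d=(np.asarray(uv,float)-[s["cx"],s["cy"]])/f
    p=d.copy()
    for _ in range(20): p=d/(1+s["k1"]*(p**2).sum(-1,keepdims=True))
    return p
def cloud(s):
    h,w=s["depth"].shape; u,v=np.meshgrid(np.arange(w),np.arange(h))
    p=slopes(s,np.stack([u,v],-1)); z=s["depth"][...,None]
    X=np.concatenate([p*z,z],-1); R=np.array(s["R"]); return (X-np.array(s["t"]))@R
def plane(s,uv,z):
    p=slopes(s,np.atleast_2d(uv)); R=np.array(s["R"]); c=-R.T@np.array(s["t"])
    d=np.c_[p,np.ones(len(p))]@R; return c+d*((z-c[2])/d[:,2])[:,None]
E
python3 - <<'E'
from h import *
import pickle
S={n:snapshot(n) for n in("scene","top")}
pickle.dump(S,open("s0.pkl","wb"))
for n,s in S.items():
    cv2.imwrite(f"pics/{n}0.png",cv2.resize(s["color"][...,::-1],(768,576)))
    print(n,s["fov_y"],s["cx"],s["cy"],s["k1"],-np.array(s["R"]).T@s["t"],(s["depth"]>0).mean())
print(telemetry.state())
E
```

```text
scene 54.55531142567407 257.29775070224326 192.7394675049342 -0.038233579552430313 [1.14125051 0.02698312 0.7112304 ] 0.9959564208984375
top 46.24755796787112 254.59825507924225 193.04029475600092 -0.17941148219267664 [ 0.3977036  -0.00748316  1.14159116] 0.9960530598958334
{'time_s': 0.1, 'joint_positions': array([-8.40283200e-01,  4.07756944e-02,  8.39081223e-02, -4.03168451e-04,
       -1.61549922e+00, -3.33696363e-01]), 'joint_vel': array([ 0.00148216, -0.00351416,  0.0028493 ,  0.00061978, -0.00012217,
       -0.0001436 ]), 'effort': array([-6.44018728e-03, -3.69345868e+01,  3.48281658e+01,  6.95191517e+00,
       -4.52216118e-03, -1.14275983e-05]), 'position': array([ 0.23182338, -0.55304476,  0.20646478]), 'ee_rot': array([-1.97117800e-01,  9.80379475e-01,  7.78843730e-04, -2.24841440e-04]), 'force': array([-0.29914775,  0.720202  ,  0.20233025]), 'ft_torque': array([-0.00333934,  0.01820831,  0.01450768]), 'grip_width': 0.0853521572252929}
```

View pics/top0.png

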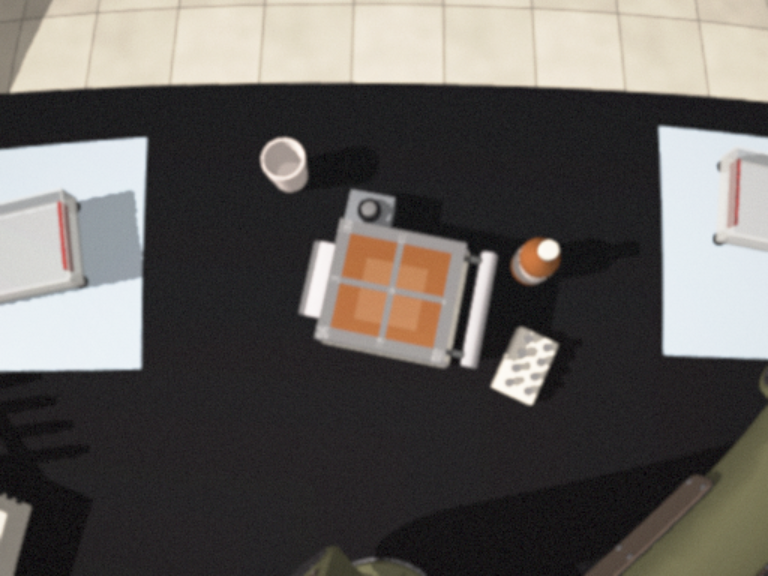

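View pics/scene0.png

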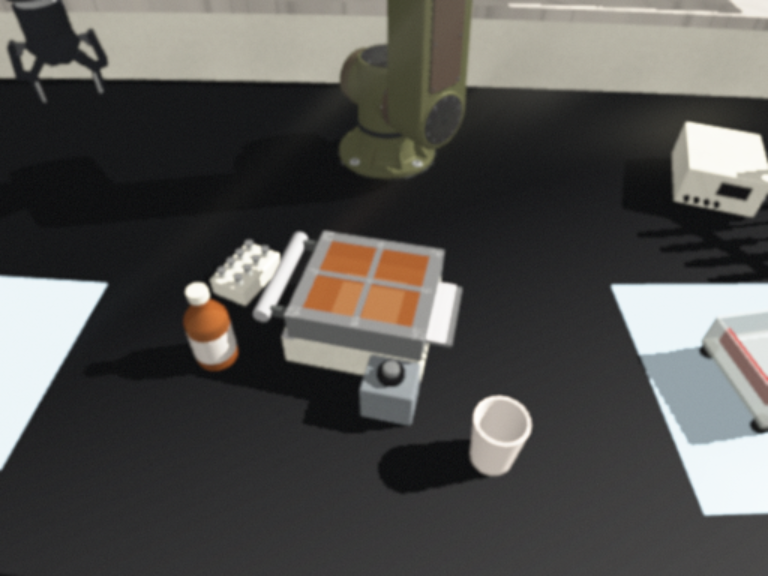

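The top view shows the button at about (369,210), the white lip at about (318,280), the counterweight at about (480,310), the bottle at (540,258), the rack at (525,365) and the beaker at (288,165). The scene view agrees.

```bash
python3 - <<'E'
from h import *
import pickle
S=pickle.load(open("s0.pkl","rb"))
s=S["top"]; C=cloud(s); hsv=cv2.cvtColor(s["color"],cv2.COLOR_RGB2HSV)
amber=((hsv[...,0]<18)&(hsv[...,1]>120)&(C[...,2]>.09)&(C[...,2]<.14)).astype(np.uint8)
n,l,st,ce=cv2.connectedComponentsWithStats(amber)
for i in range(1,n):
    if st[i,4]>50: print("amber",st[i],ce[i],C[l==i].mean(0))
def px(u,v): 
    u,v=u/1.5,v/1.5; return C[int(round(v)),int(round(u))].round(4)
for nm,p in dict(button=(369,210),lipmid=(318,280),lipA=(324,250),lipB=(309,310),pod=(388,200),cw1=(488,260),cw2=(470,360),hood=(391,290),frame=(460,300),bottle=(548,250),rack=(525,365),bk=(285,150)).items(): print(nm,px(*p))
# hood top region rectangle (z 0.1-0.135 near viewer)
m=((C[...,2]>.1)&(C[...,2]<.135)&(abs(C[...,0]-px(391,290)[0])<.16)&(abs(C[...,1]-px(391,290)[1])<.12)).astype(np.uint8)
m=cv2.morphologyEx(m,cv2.MORPH_OPEN,np.ones((5,5)))
n,l,st,_=cv2.connectedComponentsWithStats(m);i=1+st[1:,4].argmax()
print("z hood",np.median(C[l==i][:,2]))
P=C[l==i][:,:2].astype(np.float32); print("rect",cv2.minAreaRect(P))
for nm in("top","scene"):
    s=S[nm];C=cloud(s);hsv=cv2.cvtColor(s["color"],cv2.COLOR_RGB2HSV)
    # lip: white, z .06-.09
    b=np.array([.53,.13]) 
    m=((C[...,2]>.06)&(C[...,2]<.09)&(hsv[...,2]>170)&(hsv[...,1]<60)&(C[...,1]>-.0)&(C[...,1]<.3)&(C[...,0]>.3)&(C[...,0]<.65)).astype(np.uint8)
    n,l,st,ce=cv2.connectedComponentsWithStats(m)
    for i in range(1,n):
        if st[i,4]>40: print(nm,"lip",st[i],np.median(C[l==i],0),cv2.minAreaRect(C[l==i][:,:2].astype(np.float32)),cv2.boxPoints(cv2.minAreaRect(C[l==i][:,:2].astype(np.float32))).round(4).tolist())
    # button pixels: darkest above pod
    u,v=(246,140) if nm=="top" else (260,248)
    print(nm,"z patch\n",C[v-8:v+9:2,u-10:u+11:2,2].round(3)); print(hsv[v-8:v+9:2,u-10:u+11:2,2])
E
```

```text
amber [229 157  35  32 856] [245.80140187 172.45093458] [0.59552683 0.02344205 0.11859428]
amber [347 158  27  27 367] [357.57765668 173.13079019] [ 0.60072022 -0.24020847  0.10573429]
amber [265 164  35  33 864] [282.12731481 179.72337963] [ 0.57969054 -0.06083623  0.11858951]
amber [221 190  36  34 882] [238.59070295 206.32539683] [0.5163065  0.03846381 0.11854999]
amber [258 197  36  34 892] [275.35538117 213.78699552] [ 0.50040811 -0.04593715  0.11872744]
button [0.6807 0.0254 0.0902]
lipmid [0.5661 0.1048 0.0813]
lipA [0.6155 0.0969 0.0792]
lipB [0.5183 0.1184 0.076 ]
pod [ 0.7045 -0.0057  0.0698]
cw1 [ 0.5983 -0.1614  0.1125]
cw2 [ 0.4418 -0.1327  0.1148]
hood [ 0.5479 -0.0124  0.1188]
frame [ 0.5487 -0.1311  0.0017]
bottle [ 0.6065 -0.2477  0.1501]
rack [ 0.4386 -0.234   0.0374]
bk [0.7926 0.1709 0.0598]
z hood 0.11889989211356898
rect ((0.5478231310844421, -0.01343090832233429), (0.20535032451152802, 0.18912111222743988), 79.17098236083984)
top lip [202 162  21  50 544] [0.56872779 0.10496121 0.07981603] ((0.5688072443008423, 0.10529036074876785), (0.027468396350741386, 0.119
[... 1972 characters left out ...]
 [0.068 0.08  0.08  0.081 0.082 0.085 0.085 0.081 0.081 0.08  0.069]
 [0.069 0.075 0.081 0.081 0.082 0.079 0.081 0.079 0.081 0.08  0.069]
 [0.068 0.069 0.076 0.08  0.082 0.081 0.082 0.079 0.078 0.074 0.069]
 [0.069 0.066 0.069 0.07  0.074 0.076 0.075 0.073 0.07  0.07  0.071]]
[[102 101  97  82 101 119 126 111 112 130 138]
 [104  92  63 104 147 157 158 138  81 104 125]
 [ 99  57  51 133 154 159 164 164 101  87 165]
 [ 90  37  49 120 151 158 163 167 114  51 145]
 [ 86  32  38  88 123 143 149 148  88  47 145]
 [ 87  27  23  56  83  97 106  99  48  46 144]
 [ 94  47  23  28  39  53  52  42  30  69 157]
 [101  76  31  25  29  28  28  28  40 119 176]
 [103  97  74  39  30  31  35  60 120 170 179]]
```

{"name": "move_arm", "arguments": {
  "hand": 255,
  "squeeze": 20,
  "moves": [
    [0, 0, -0.015, 0, 0, -9.4],
    [0, 0, -0.015, 0, 0, -9.4],
    [0, 0, -0.015, 0, 0, -9.4],
    [0, 0, -0.01, 0, 0, -9.4],
    [0, 0, 0, 0, 0, -9.4],
    [0, 0, 0, 0, 0, -9.4],
    [0, 0, 0, 0, 0, 0]
  ]
}}

```text
time_s: 0.98
position: [0.2318, -0.5519, 0.259]
ee_rot: [-0.649, 0.761, 0.004, 0.001]
force: [-0.1, -0.2, -0.3]
grip_width: 0.0001
```

```bash
cat >> h.py <<'E'
from scipy.spatial.transform import Rotation as Rot
yaw=np.arctan2(-.982,-.189); VX=np.array([np.cos(yaw),np.sin(yaw),0]); VY=np.array([-VX[1],VX[0],0])
def to(target,alpha=None):
    """shift in tool axes to a world target; rotvec (deg, tool axes) to pitch alpha deg below level, facing viewer +x"""
    s=telemetry.state(); R=Rot.from_quat(s["ee_rot"])
    d=R.inv().apply(np.asarray(target)-s["position"]); out=d.round(4)
    a=np.radians(90 if alpha is None else alpha); z=np.cos(a)*VX+np.array([0,0,-np.sin(a)]); y=-VY
    T=Rot.from_matrix(np.c_[np.cross(y,z),y,z]); w=np.degrees((R.inv()*T).as_rotvec())
    print("t",s["time_s"],"pos",s["position"].round(4),"F",s["force"].round(1),"j",s["joint_positions"].round(2),"grip",round(s["grip_width"],4)); print("shift",out,"turn",w.round(1))
E
python3 - <<'E'
from h import *
import pickle
s=pickle.load(open("s0.pkl","rb"))
for n in s:
    C=cloud(s[n]); m=(C[...,2]>.0865)&(C[...,2]<.098)&(np.hypot(C[...,0]-.683,C[...,1]-.025)<.02); print(n,np.median(C[m],0),C[m].mean(0),m.sum())
    P=C[m]; print((P.min(0)+P.max(0))/2)
to([.683,.025,.25])
E
```

```text
scene [0.6864563  0.02609577 0.09025473] [0.68595581 0.02669483 0.09022155] 89
[0.68488309 0.02682969 0.08973486]
top [0.68283367 0.02656065 0.09044604] [0.68282893 0.02671314 0.09069082] 72
[0.682816   0.02670273 0.09187601]
t 0.975 pos [ 0.2318 -0.5519  0.259 ] F [-0.1 -0.2 -0.3] j [-0.84  0.06  0.2  -0.   -1.72  0.68] grip 0.0001
shift [-0.6411 -0.3541  0.0119] turn [0.3 0.4 1.8]
```

{"name": "move_arm", "arguments": {
  "moves": [
    [-0.053, -0.0295, 0, 0, 0, 0],
    [-0.053, -0.0295, 0, 0, 0, 0],
    [-0.053, -0.0295, 0, 0, 0, 0],
    [-0.053, -0.0295, 0, 0, 0, 0],
    [-0.053, -0.0295, 0, 0, 0, 0],
    [-0.053, -0.0295, 0, 0, 0, 0],
    [-0.053, -0.0295, 0, 0, 0, 0],
    [-0.053, -0.0295, 0, 0, 0, 0],
    [-0.053, -0.0295, 0, 0, 0, 0],
    [-0.053, -0.0295, 0, 0, 0, 0]
  ]
}}

```text
time_s: 2.22
position: [0.6241, -0.0711, 0.2583]
ee_rot: [-0.63, 0.776, 0.006, 0.001]
force: [1.2, -0.7, 0.7]
grip_width: 0.0001
```

```bash
python3 -c "
from h import *
to([.684,.0265,.12])"
```

```text
t 2.225 pos [ 0.6241 -0.0711  0.2583] F [ 1.2 -0.7  0.7] j [ 0.2   0.14  0.28 -0.01 -1.72 -0.41] grip 0.0001
shift [-0.1065 -0.0397  0.139 ] turn [ 0.5  0.6 -1. ]
```

{"name": "move_arm", "arguments": {
  "moves": [
    [-0.053, -0.02, 0, 0, 0, -1],
    [-0.053, -0.02, 0, 0.5, 0.6, 0],
    [0, 0, 0.03, 0, 0, 0],
    [0, 0, 0.04, 0, 0, 0],
    [0, 0, 0.04, 0, 0, 0],
    [0, 0, 0.02, 0, 0, 0],
    [0, 0, 0, 0, 0, 0]
  ]
}}

```text
time_s: 3.1
position: [0.6862, 0.0335, 0.1178]
ee_rot: [-0.629, 0.778, 0.002, -0.004]
force: [0.2, 0.1, 0.4]
grip_width: -0.0003
```

```bash
python3 -c "
from h import *
to([.684,.0265,.097])
s=snapshot('scene');c=s['color'][180:310,180:350,::-1];cv2.imwrite('pics/b1.png',cv2.resize(c,None,fx=4,fy=4,interpolation=2))"
```

```text
t 3.1 pos [0.6862 0.0335 0.1178] F [0.2 0.1 0.4] j [ 0.34  0.29  0.2  -0.   -1.49 -0.55] grip -0.0003
shift [0.0073 0.0005 0.0209] turn [ 0.5 -0.2 -1.2]
```

View pics/b1.png

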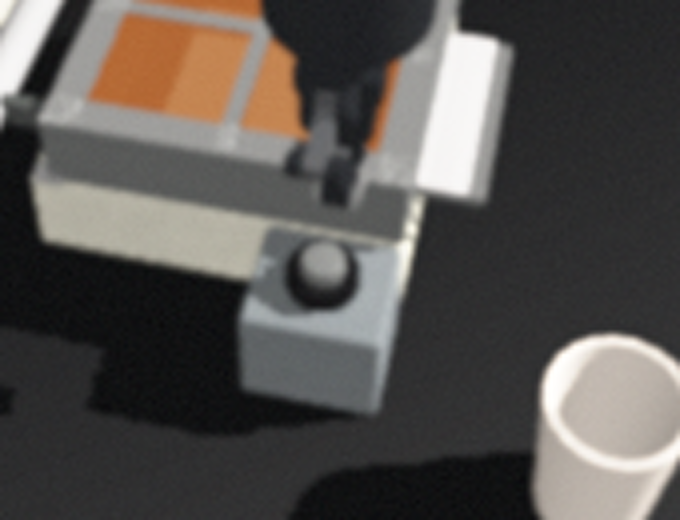

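The crop shows the shut fingertips at about (338,195) above the button at (322,262), with the cover shut. I'll shift 7 mm, then go down in small steps.

{"name": "move_arm", "arguments": {
  "moves": [
    [0.007, 0, 0.01, 0, 0, 0],
    [0, 0, 0.01, 0, 0, 0],
    [0, 0, 0.004, 0, 0, 0],
    [0, 0, 0, 0, 0, 0]
  ]
}}

```text
time_s: 3.65
position: [0.6865, 0.026, 0.0971]
ee_rot: [-0.628, 0.778, 0.0, -0.001]
force: [0.2, -0.3, -0.9]
grip_width: -0.0003
```

{"name": "move_arm", "arguments": {
  "moves": [
    [0, 0, 0.003, 0, 0, 0],
    [0, 0, 0.002, 0, 0, 0],
    [0, 0, 0, 0, 0, 0]
  ]
}}

```text
time_s: 4.03
position: [0.6868, 0.0262, 0.0925]
ee_rot: [-0.628, 0.778, -0.0, -0.001]
force: [-0.1, -0.6, -0.4]
grip_width: -0.0001
```

{"name": "move_arm", "arguments": {
  "moves": [
    [0, 0, 0.002, 0, 0, 0],
    [0, 0, 0.002, 0, 0, 0],
    [0, 0, 0.002, 0, 0, 0],
    [0, 0, 0, 0, 0, 0]
  ]
}}

```text
time_s: 4.53
position: [0.6868, 0.0263, 0.0861]
ee_rot: [-0.628, 0.778, -0.0, -0.001]
force: [0.7, 0.3, -0.2]
grip_width: -0.0001
```

{"name": "move_arm", "arguments": {
  "moves": [
    [0, 0, 0.0015, 0, 0, 0],
    [0, 0, 0.0015, 0, 0, 0],
    [0, 0, 0, 0, 0, 0]
  ]
}}

```text
time_s: 4.9
position: [0.6869, 0.0262, 0.083]
ee_rot: [-0.628, 0.778, -0.0, -0.001]
force: [-0.6, -0.7, -0.0]
grip_width: -0.0
```

```bash
python3 -c "
from h import *
to([.684,.0265,.085])
o=[]
for n,(u,v) in dict(scene=(262,250),top=(246,140)).items():
    s=snapshot(n);c=s['color'][v-45:v+45,u-60:u+60,::-1];o.append(cv2.resize(c,None,fx=5,fy=5,interpolation=2))
cv2.imwrite('pics/b2.png',cv2.resize(np.vstack(o),None,fx=.66,fy=.66))"
```

```text
t 4.9 pos [0.6869 0.0262 0.083 ] F [-0.6 -0.7 -0. ] j [ 0.33  0.29  0.14  0.   -1.42 -0.54] grip -0.0
shift [ 0.0003  0.0029 -0.002 ] turn [ 0.1 -0.1 -1.3]
```

View pics/b2.png

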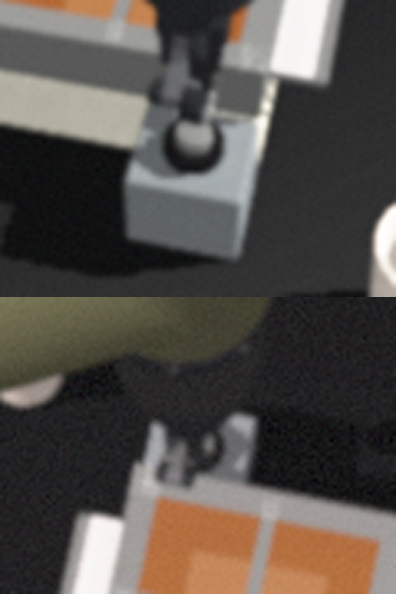

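In the scene crop (top half) the fingertips sit behind the button, at (195,110) against (195,140). The top crop shows them at (180,460), also beside it. So they miss the button, and I'll measure the fingertips by depth.

```bash
python3 -c "
from h import *
st=telemetry.state();print(st['position'],Rot.from_quat(st['ee_rot']).as_matrix().round(3))
for n in('scene','top'):
    s=snapshot(n);C=cloud(s);v=s['color'].max(-1)
    m=(np.hypot(C[...,0]-.67,C[...,1]-.026)<.08)&(C[...,2]>.072)&(C[...,2]<.16)
    for a in np.arange(.075,.16,.008):
        k=m&(C[...,2]>=a)&(C[...,2]<a+.008)&(v<150); P=C[k]
        if len(P): print(n,a.round(3),len(P),np.percentile(P[:,0],[5,50,95]).round(3),np.percentile(P[:,1],[5,50,95]).round(3))
s=snapshot('wrist');cv2.imwrite('pics/w1.png',s['color'][...,::-1]);print(s['R'],-np.array(s['R']).T@s['t'])
C=cloud(s);m=(C[...,2]>.087)&(C[...,2]<.096)&(np.hypot(C[...,0]-.684,C[...,1]-.026)<.03);print(C[m].mean(0),m.sum())
"
```

```text
[0.68698044 0.02622305 0.08320954] [[-0.212 -0.977 -0.001]
 [-0.977  0.212 -0.001]
 [ 0.001  0.001 -1.   ]]
scene 0.075 225 [0.639 0.684 0.703] [-0.036  0.026  0.061]
scene 0.083 137 [0.638 0.656 0.695] [-0.04   0.02   0.061]
scene 0.091 93 [0.638 0.645 0.682] [-0.043 -0.003  0.067]
scene 0.099 96 [0.638 0.646 0.659] [-0.042 -0.001  0.067]
scene 0.107 99 [0.638 0.646 0.69 ] [-0.043 -0.003  0.066]
scene 0.115 118 [0.608 0.644 0.698] [-0.039  0.003  0.061]
scene 0.123 16 [0.689 0.698 0.701] [0.018 0.026 0.037]
scene 0.131 4 [0.69  0.692 0.694] [0.035 0.036 0.037]
scene 0.139 1 [0.682 0.682 0.682] [0.039 0.039 0.039]
scene 0.147 7 [0.694 0.697 0.701] [0.032 0.036 0.038]
scene 0.155 17 [0.692 0.699 0.717] [0.024 0.031 0.035]
top 0.075 46 [0.666 0.677 0.695] [0.009 0.014 0.023]
top 0.083 11 [0.667 0.68  0.685] [0.011 0.018 0.023]
top 0.091 4 [0.676 0.678 0.684] [0.016 0.018 0.02 ]
top 0.107 2 [0.677 0.677 0.677] [0.018 0.019 0.02 ]
top 0.115 40 [0.623 0.642 0.657] [-0.037  0.031  0.075]
top 0.123 2 [0.674 0.675 0.676] [0.02  0.021 0.022]
top 0.131 2 [0.674 0.675 0.676] [0.017 0.019 0.022]
top 0.155 4 [0.655 0.663 0.669] [0.019 0.021 0.023]
[[-9.77618747e-01  2.10384374e-01 -2.55354194e-05]
 [ 2.02569225e-01  9.41335902e-01  2.69911890e-01]
 [ 5.68092814e-02  2.63865751e-01 -9.62885025e-01]] [ 0.67295546 -0.03984607  0.24897078]
[0.68457068 0.02236951 0.08884563] 664
```

View pics/w1.png

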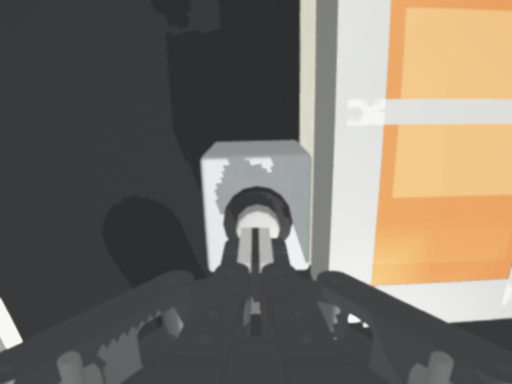

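The wrist view shows the tips over the button at (258,218), covering its lower part. The views and the zero force disagree, so I'll project the TCP into the scene view.

```bash
cat >> h.py <<'E'
def proj(s,X):
    c=np.array(s["R"])@np.asarray(X)+np.array(s["t"]); p=c[:2]/c[2]; p=p*(1+s["k1"]*(p@p)); return p*K(s)+[s["cx"],s["cy"]]
E
python3 -c "
from h import *
st=telemetry.state();p=st['position'];out=[]
for n in('scene','top','wrist'):
    s=snapshot(n);im=cv2.resize(s['color'][...,::-1],None,fx=6,fy=6,interpolation=2)
    for X,c in((p,(0,0,255)),((.684,.0265,.0905),(0,255,0))):
        u=proj(s,X);print(n,X,u);cv2.drawMarker(im,tuple(int(q) for q in u*6+3),c,0,30,2)
    for dz in (.01,.02,.03,.04):print(proj(s,p+[0,0,dz]).round(1))
    u=(proj(s,p)*6).astype(int);o=im[u[1]-240:u[1]+240,u[0]-200:u[0]+200];out.append(cv2.resize(o,(260,312)))
cv2.imwrite('pics/p.png',np.hstack(out))"
```

```text
scene [0.68702889 0.0262876  0.08331782] [260.16197574 247.02866894]
scene (0.684, 0.0265, 0.0905) [260.36976444 243.75858473]
[260.3 244.1]
[260.3 241.2]
[260.4 238.2]
[260.5 235.1]
top [0.68702889 0.0262876  0.08331782] [245.75017019 138.20878763]
top (0.684, 0.0265, 0.0905) [245.55841637 138.6331683 ]
[245.6 137.1]
[245.5 136. ]
[245.4 134.9]
[245.3 133.7]
wrist [0.68702889 0.0262876  0.08331782] [255.14420868 225.41089817]
wrist (0.684, 0.0265, 0.0905) [260.8147152  229.79192832]
[255.2 232.7]
[255.2 240.8]
[255.2 250. ]
[255.2 260.4]
```

View pics/p.png

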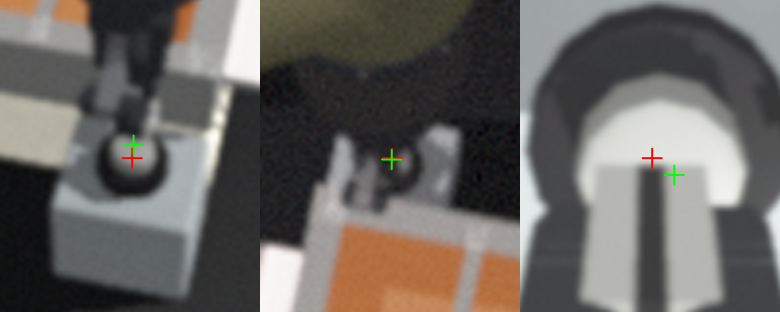

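```bash
python3 -c "
from h import *
import pickle
s0=pickle.load(open('s0.pkl','rb'))['scene'];C0=cloud(s0)
s=snapshot('scene');C=cloud(s)
for v in range(222,258,2):
  print(v,[(C[v,u].round(3).tolist(),int(s['color'][v,u].max()),C0[v,u,2].round(3),int(s0['color'][v,u].max())) for u in (256,261,265)])
w=snapshot('wrist');Cw=cloud(w)
for v in range(210,262,4): print(v,[Cw[v,u].round(3).tolist() for u in (249,261,275)])
"
```

```text
222 [([0.727, 0.018, 0.211], 89, np.float64(0.119), 125), ([0.728, 0.026, 0.213], 39, np.float64(0.118), 147), ([0.697, 0.034, 0.176], 35, np.float64(0.117), 157)]
224 [([0.73, 0.018, 0.21], 107, np.float64(0.113), 90), ([0.709, 0.027, 0.185], 34, np.float64(0.116), 99), ([0.706, 0.034, 0.181], 34, np.float64(0.117), 116)]
226 [([0.733, 0.018, 0.208], 111, np.float64(0.105), 88), ([0.692, 0.027, 0.158], 30, np.float64(0.108), 90), ([0.702, 0.034, 0.171], 36, np.float64(0.111), 91)]
228 [([0.735, 0.018, 0.205], 111, np.float64(0.098), 86), ([0.698, 0.027, 0.16], 52, np.float64(0.101), 88), ([0.703, 0.034, 0.166], 44, np.float64(0.104), 91)]
230 [([0.739, 0.018, 0.204], 107, np.float64(0.092), 89), ([0.731, 0.027, 0.195], 93, np.float64(0.097), 89), ([0.703, 0.034, 0.16], 47, np.float64(0.098), 90)]
232 [([0.743, 0.018, 0.204], 100, np.float64(0.086), 90), ([0.74, 0.027, 0.2], 69, np.float64(0.087), 90), ([0.702, 0.035, 0.153], 87, np.float64(0.091), 91)]
234 [([0.744, 0.018, 0.2], 84, np.float64(0.077), 89), ([0.742, 0.027, 0.198], 57, np.float64(0.081), 91), ([0.712, 0.035, 0.159], 1
[... 2068 characters left out ...]
 0.023, 0.089], [0.676, 0.024, 0.089]]
226 [[0.69, 0.024, 0.089], [0.684, 0.025, 0.089], [0.676, 0.026, 0.089]]
230 [[0.688, 0.016, 0.113], [0.682, 0.017, 0.114], [0.677, 0.029, 0.088]]
234 [[0.688, 0.016, 0.119], [0.682, 0.017, 0.118], [0.677, 0.032, 0.088]]
238 [[0.688, 0.016, 0.122], [0.682, 0.017, 0.123], [0.677, 0.022, 0.113]]
242 [[0.687, 0.016, 0.126], [0.683, 0.017, 0.125], [0.677, 0.022, 0.118]]
246 [[0.687, 0.016, 0.13], [0.683, 0.016, 0.131], [0.677, 0.022, 0.121]]
250 [[0.687, 0.015, 0.135], [0.683, 0.017, 0.134], [0.678, 0.022, 0.126]]
254 [[0.687, 0.016, 0.138], [0.683, 0.017, 0.137], [0.678, 0.022, 0.13]]
258 [[0.687, 0.016, 0.14], [0.683, 0.017, 0.139], [0.678, 0.022, 0.132]]
```

The depth data puts the real fingertips at z≈0.111, about 28 mm above the reported TCP. I'll go by the cameras and by contact, and keep descending carefully.

{"name": "move_arm", "arguments": {
  "moves": [
    [0, 0, 0.007, 0, 0, 0],
    [0, 0, 0.006, 0, 0, 0],
    [0, 0, 0.003, 0, 0, 0],
    [0, 0, 0, 0, 0, 0]
  ]
}}

```text
time_s: 5.9
position: [0.6869, 0.0263, 0.0659]
ee_rot: [-0.628, 0.778, -0.0, -0.001]
force: [-0.8, 0.8, 1.7]
grip_width: -0.0003
```

{"name": "move_arm", "arguments": {
  "moves": [
    [0, 0, 0.0015, 0, 0, 0],
    [0, 0, 0.0015, 0, 0, 0],
    [0, 0, 0, 0, 0, 0]
  ]
}}

```text
time_s: 6.28
position: [0.687, 0.0262, 0.064]
ee_rot: [-0.628, 0.778, -0.0, -0.001]
force: [-1.2, 1.2, 2.0]
grip_width: -0.0002
```

{"name": "move_arm", "arguments": {
  "moves": [
    [0, 0, 0.0015, 0, 0, 0],
    [0, 0, 0.0015, 0, 0, 0],
    [0, 0, 0, 0, 0, 0]
  ]
}}

```text
time_s: 6.65
position: [0.6871, 0.0262, 0.0618]
ee_rot: [-0.628, 0.778, -0.001, -0.0]
force: [-2.1, -0.0, 4.5]
grip_width: -0.0003
```

{"name": "move_arm", "arguments": {
  "moves": [
    [0, 0, 0.0015, 0, 0, 0],
    [0, 0, 0.001, 0, 0, 0],
    [0, 0, 0, 0, 0, 0]
  ]
}}

```text
time_s: 7.02
position: [0.6871, 0.0262, 0.0605]
ee_rot: [-0.628, 0.778, -0.001, -0.0]
force: [-2.4, -0.2, 4.5]
grip_width: -0.0003
```

{"name": "move_arm", "arguments": {
  "moves": [
    [0, 0, 0.0015, 0, 0, 0],
    [0, 0, 0.0015, 0, 0, 0],
    [0, 0, 0, 0, 0, 0]
  ]
}}

```text
time_s: 7.4
position: [0.6872, 0.0262, 0.0607]
ee_rot: [-0.628, 0.778, -0.002, 0.0]
force: [-2.3, 1.1, 4.0]
grip_width: 0.0003
```

{"name": "move_arm", "arguments": {
  "moves": [
    [0, 0, 0.004, 0, 0, 0],
    [0, 0, 0.004, 0, 0, 0]
  ]
}}

```text
time_s: 7.65
position: [0.6878, 0.0261, 0.06]
ee_rot: [-0.629, 0.777, -0.003, 0.001]
force: [-13.8, 3.0, 21.7]
grip_width: 0.0002
```

```bash
python3 -c "
from h import *
to([.684,.0265,.085])
s=snapshot('wrist');C=cloud(s)
m=(np.hypot(C[...,0]-.684,C[...,1]-.026)<.022)&(C[...,2]>.076)&(C[...,2]<.1)
v=s['color'].max(-1);hi=m&(v>140);print('light z',np.percentile(C[hi][:,2],[10,50,90]),hi.sum(),'dark',np.percentile(C[m&(v<90)][:,2],[10,50,90]))
t=snapshot('scene');C=cloud(t);print([C[r,261].round(3).tolist()+[int(t['color'][r,261].max())] for r in range(236,256,2)])
cv2.imwrite('pics/w2.png',s['color'][150:300,160:360,::-1].repeat(3,0).repeat(3,1))"
```

```text
t 7.65 pos [0.6878 0.0261 0.06  ] F [-13.8   3.   21.7] j [ 0.33  0.29  0.1   0.01 -1.37 -0.54] grip 0.0002
shift [ 0.0004  0.0036 -0.025 ] turn [-0.4 -0.1 -1.1]
light z [0.08055411 0.08609427 0.09791862] 524 dark [0.07806992 0.07918106 0.09455261]
[[0.701, 0.027, 0.139, 51], [0.731, 0.027, 0.172, 91], [0.739, 0.027, 0.177, 63], [0.741, 0.028, 0.174, 53], [0.745, 0.028, 0.173, 55], [0.7, 0.028, 0.104, 51], [0.7, 0.028, 0.098, 49], [0.694, 0.028, 0.082, 87], [0.698, 0.028, 0.082, 54], [0.702, 0.028, 0.08, 29]]
```

View pics/w2.png

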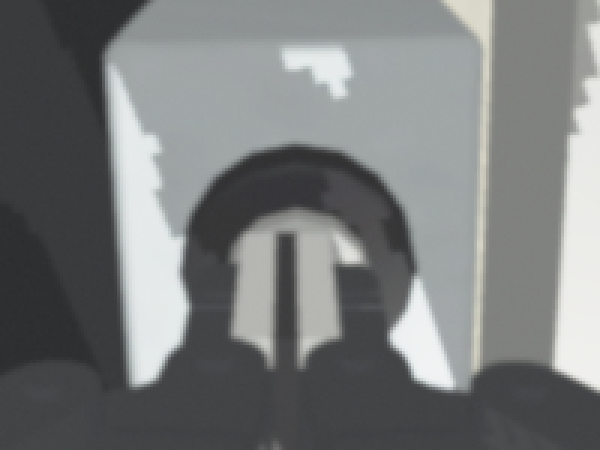

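The tips hold the button fully down: its light top is level with the housing, the arm stopped advancing, and the force rose to 22 N. I'll lift off and move round in front of the lip.

{"name": "move_arm", "arguments": {
  "moves": [
    [0, 0, -0.008, 0, 0, 0],
    [0, 0, -0.03, 0, 0, 0],
    [0, 0, -0.05, 0, 0, 0],
    [0, 0, -0.05, 0, 0, 0],
    [0, 0, -0.04, 0, 0, 0],
    [-0.05, 0.02, 0, 0, 0, 0],
    [-0.05, 0.02, 0, 0, 0, 0],
    [-0.05, 0.02, 0, 0, 0, 0],
    [-0.05, 0.02, 0, 0, 0, 0],
    [0, 0, 0, 0, 0, 0]
  ]
}}

```text
time_s: 9.0
position: [0.6511, 0.2454, 0.2334]
ee_rot: [-0.627, 0.779, -0.001, 0.0]
force: [0.2, -0.8, 0.0]
grip_width: 0.0001
```

```bash
python3 -c "
from h import *
import pickle
to([.60,.25,.22],30)
a=pickle.load(open('s0.pkl','rb'))['top'];s=snapshot('top');C=cloud(s);C0=cloud(a)
for u,v in((246,172),(238,206),(282,180),(275,214)):print(a['color'][v-3:v+4,u-3:u+4].mean((0,1)).round(),s['color'][v-3:v+4,u-3:u+4].mean((0,1)).round(),C0[v,u].round(3),C[v,u].round(3))
"
```

```text
t 9.0 pos [0.6511 0.2454 0.2334] F [ 0.2 -0.8  0. ] j [ 0.65  0.3   0.43  0.   -1.69 -0.86] grip 0.0001
shift [0.0064 0.0509 0.0133] turn [ 0.6 59.9 -1.3]
[187. 121.  76.] [187. 122.  76.] [0.596 0.023 0.119] [0.597 0.023 0.118]
[195. 131.  86.] [196. 131.  87.] [0.517 0.04  0.121] [0.517 0.04  0.119]
[190. 126.  80.] [191. 127.  80.] [ 0.579 -0.061  0.118] [ 0.579 -0.06   0.121]
[201. 139.  94.] [201. 139.  94.] [ 0.5   -0.045  0.12 ] [ 0.5   -0.045  0.114]
```

{"name": "move_arm", "arguments": {
  "moves": [
    [0, 0.025, 0, 0, 7.5, 0],
    [0, 0.025, 0, 0, 7.5, 0],
    [0, 0, 0, 0, 7.5, 0],
    [0, 0, 0, 0, 7.5, 0],
    [0, 0, 0, 0, 7.5, 0],
    [0, 0, 0, 0, 7.5, 0],
    [0, 0, 0, 0, 7.5, 0],
    [0, 0, 0, 0, 7.5, 0],
    [0, 0, 0, 0, 0, 0]
  ]
}}

```text
time_s: 10.18
position: [0.607, 0.245, 0.2309]
ee_rot: [-0.532, 0.672, -0.321, -0.403]
force: [0.1, -0.4, -1.0]
grip_width: 0.0003
```

```bash
cat >> h.py <<'E'
HINGE=np.array([.529,-.112,.07]); TIPOFF=.024
def pt(f,z): return HINGE*[1,1,0]-VX*f+[0,0,z]
def tip_for(theta,rel,s=.025,lift=0.,h=.011):
    """nominal TCP so that the finger's top face carries the lip edge at cover angle theta (rad); tool pitched theta+rel below level"""
    e=np.array([.238*np.cos(theta),.07+.238*np.sin(theta)]); a=theta+np.radians(rel)
    d=np.array([-np.cos(a),-np.sin(a)]); n=np.array([d[1],-d[0]])
    t=e+(s+TIPOFF)*d-(h-lift)*n; return pt(*t),np.degrees(a)
E
python3 -c "
from h import *
for l in (-.015,0):
  p,a=tip_for(0,30,lift=l);print(p,a)
p,a=tip_for(0,30,s=-.03,lift=-.015);print('pre',p);to(p,30)
s=snapshot('scene');cv2.imwrite('pics/c1.png',cv2.resize(s['color'][...,::-1],(768,576)))"
```

```text
[0.56841785 0.09280598 0.02298334] 29.999999999999996
[0.56700038 0.08544115 0.03597372] 29.999999999999996
pre [0.57741998 0.13957896 0.05048334]
t 10.175 pos [0.607  0.245  0.2309] F [ 0.1 -0.4 -1. ] j [ 0.88  0.87  0.68  0.57 -2.32 -0.93] grip 0.0003
shift [-0.108   0.0055  0.1813] turn [ 1.9 -2.  -1.3]
```

View pics/c1.png

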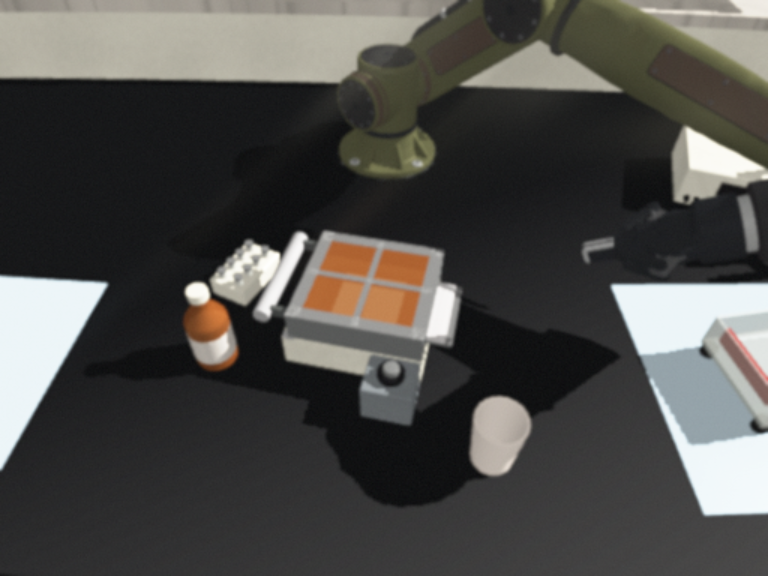

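The scene view shows the gripper level with a slight downward pitch, facing the lip. The fingertips are at about (588,258), the cover is shut and the bystanders are untouched. Now I'll check the tip offset.

```bash
python3 -c "
from h import *
st=telemetry.state();R=Rot.from_quat(st['ee_rot'])
for n in ('scene','top','wrist'):
    s=snapshot(n);C=cloud(s);L=R.inv().apply((C-st['position']).reshape(-1,3))
    m=(abs(L[:,0])<.03)&(abs(L[:,1])<.03)&(abs(L[:,2]+.04)<.06)&(s['depth'].ravel()>0);P=L[m]
    print(n,len(P))
    for a in np.arange(-.1,.02,.01):
        Q=P[(P[:,2]>=a)&(P[:,2]<a+.01)]
        if len(Q)>3: print(a.round(2),len(Q),np.percentile(Q[:,0],[3,50,97]).round(3),np.percentile(Q[:,1],[3,50,97]).round(3))
"
```

```text
scene 790
-0.1 122 [-0.006  0.016  0.019] [-0.019 -0.008  0.014]
-0.09 119 [-0.007  0.012  0.018] [-0.029 -0.003  0.029]
-0.08 152 [-0.008  0.012  0.014] [-0.03  -0.01   0.027]
-0.07 99 [-0.005  0.009  0.014] [-0.025 -0.009  0.022]
-0.06 90 [-0.004  0.008  0.013] [-0.013 -0.007  0.014]
-0.05 85 [-0.005  0.008  0.013] [-0.014 -0.007  0.014]
-0.04 82 [-0.005  0.008  0.013] [-0.012 -0.007  0.008]
-0.03 41 [-0.009  0.006  0.013] [-0.006 -0.004  0.006]
top 616
-0.1 86 [-0.008  0.02   0.023] [-0.029 -0.003  0.018]
-0.09 111 [-0.006  0.016  0.021] [-0.029 -0.003  0.027]
-0.08 144 [-0.003  0.015  0.019] [-0.028 -0.002  0.028]
-0.07 72 [0.007 0.012 0.017] [-0.016  0.001  0.016]
-0.06 67 [0.002 0.012 0.017] [-0.011  0.003  0.014]
-0.05 67 [0.007 0.013 0.017] [-0.011  0.002  0.014]
-0.04 56 [0.005 0.013 0.016] [-0.011  0.002  0.014]
-0.03 13 [0.005 0.014 0.017] [-0.006  0.002  0.007]
wrist 12292
-0.1 2362 [0.011 0.02  0.021] [-0.029  0.004  0.029]
-0.09 4010 [-0.004  0.012  0.016] [-0.029  0.003  0.029]
-0.08 3101 [-0.004  0.015  0.017] [-0.027  0.002  0.027]
-0.07 1083 [-0.006  0.011  0.016] [-0.016 -0.     0.017]
-0.06 642 [0.01  0.014 0.015] [-0.013 -0.     0.013]
-0.05 639 [0.009 0.011 0.014] [-0.013 -0.     0.013]
-0.04 431 [0.01  0.014 0.014] [-0.013 -0.001  0.012]
-0.03 24 [0.013 0.014 0.014] [-0.006 -0.001  0.006]
```

{"name": "move_arm", "arguments": {
  "moves": [
    [-0.02, 0.001, 0.034, 1, -1, -0.6],
    [-0.02, 0.001, 0.034, 1, -1, -0.6],
    [-0.02, 0.001, 0.034, 0, 0, 0],
    [-0.02, 0.001, 0.034, 0, 0, 0],
    [-0.02, 0.001, 0.034, 0, 0, 0],
    [0, 0, 0, 0, 0, 0]
  ]
}}

```text
time_s: 11.12
position: [0.5883, 0.1509, 0.0765]
ee_rot: [-0.553, 0.683, -0.313, -0.36]
force: [0.0, 0.0, 0.9]
grip_width: 0.0
```

```bash
python3 -c "
from h import *
p,a=tip_for(0,30,s=.025,lift=-.012,h=.013);print(p);to(p,30)"
```

```text
[0.56832335 0.09231499 0.02384936]
t 11.125 pos [0.5883 0.1509 0.0765] F [0.  0.  0.9] j [ 0.84  0.66  0.14  0.49 -1.93 -1.09] grip 0.0
shift [-0.0104  0.0099  0.0799] turn [-0.8  3.1 -1.5]
```

{"name": "move_arm", "arguments": {
  "moves": [
    [-0.012, 0.01, 0, -0.4, 1.5, -0.7],
    [0, 0, 0.016, -0.4, 1.5, -0.7],
    [0, 0, 0.016, 0, 0, 0],
    [0, 0, 0.016, 0, 0, 0],
    [0, 0, 0.016, 0, 0, 0],
    [0, 0, 0.012, 0, 0, 0],
    [0, 0, 0, 0, 0, 0]
  ]
}}

```text
time_s: 12.0
position: [0.5701, 0.0995, 0.0325]
ee_rot: [-0.552, 0.67, -0.319, -0.38]
force: [0.0, 0.7, 0.3]
grip_width: 0.0004
```

```bash
python3 -c "
from h import *
p,a=tip_for(0,30,s=.025,lift=0,h=.013);print(p);to(p,30)
s=snapshot('scene');cv2.imwrite('pics/c2.png',cv2.resize(s['color'][130:280,230:430,::-1],None,fx=4,fy=4,interpolation=2))"
```

```text
[0.56718938 0.08642313 0.03424167]
t 12.0 pos [0.5701 0.0995 0.0325] F [0.  0.7 0.3] j [ 0.81  0.63 -0.02  0.51 -1.84 -1.11] grip 0.0004
shift [0.0083 0.0004 0.0107] turn [-0.3  0.4 -0.3]
```

View pics/c2.png

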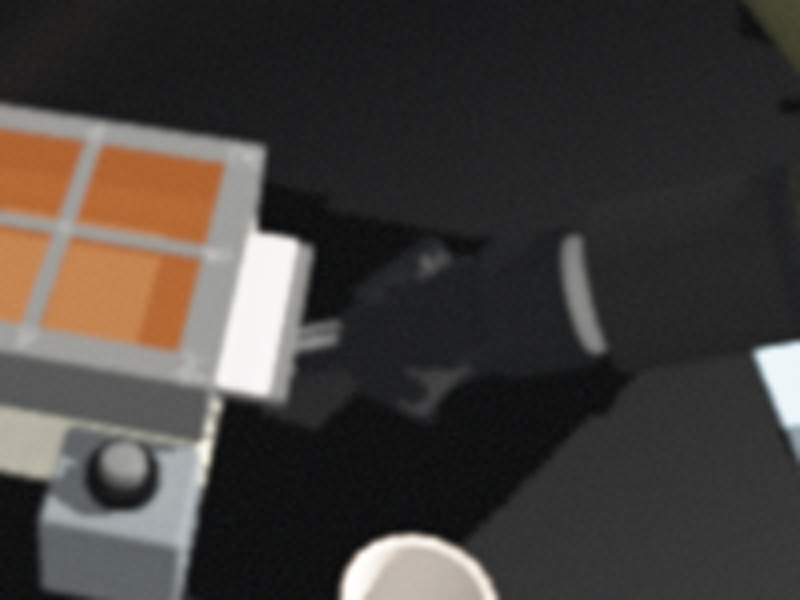

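The crop shows the two light fingertips just at the lip edge at (300,335), below the lip. I'll advance 12 mm under it, then raise.

{"name": "move_arm", "arguments": {
  "moves": [
    [0, 0, 0.007, 0, 0, 0],
    [0, 0, 0.006, 0, 0, 0],
    [0, 0, 0, 0, 0, 0],
    [0.004, 0, 0, 0, 0, 0],
    [0.004, 0, 0, 0, 0, 0],
    [0.002, 0, 0, 0, 0, 0],
    [0, 0, 0, 0, 0, 0]
  ]
}}

```text
time_s: 12.92
position: [0.5681, 0.085, 0.0358]
ee_rot: [-0.553, 0.67, -0.32, -0.378]
force: [-0.9, 0.9, -1.0]
grip_width: -0.0
```

```bash
python3 -c "
from h import *
p,a=tip_for(0.1,30,s=.025,lift=0,h=.013);print(p);to(p,a)"
```

```text
[0.56767328 0.08893738 0.05459313]
t 12.925 pos [0.5681 0.085  0.0358] F [-0.9  0.9 -1. ] j [ 0.8   0.6  -0.06  0.52 -1.83 -1.11] grip -0.0
shift [ 0.0143  0.001  -0.0129] turn [-0.6 -5.1 -0.3]
```

{"name": "move_arm", "arguments": {
  "moves": [
    [0.0054, 0, -0.0045, 0, -2, 0],
    [0.0054, 0, -0.0045, 0, -2, 0],
    [0.0054, 0, -0.0045, 0, -2, 0],
    [0.0054, 0, -0.0045, 0, -2, 0],
    [0.0054, 0, -0.0045, 0, -2, 0]
  ]
}}

```text
time_s: 13.55
position: [0.5682, 0.088, 0.073]
ee_rot: [-0.58, 0.702, -0.267, -0.314]
force: [1.1, -0.1, -1.6]
grip_width: 0.0
```

```bash
cat >> h.py <<'E'
def cover_angle():
    """angle of the amber/hood plane from the top view's depth"""
    s=snapshot("top"); C=cloud(s); hsv=cv2.cvtColor(s["color"],cv2.COLOR_RGB2HSV)
    f=-(C-HINGE)@VX; y=(C-HINGE)@VY; h=C[...,2]-.07
    m=(hsv[...,0]<18)&(hsv[...,1]>110)&(abs(y)<.085)&(f>.0)&(f<.25)&(h>.035)
    k=np.polyfit(f[m],h[m],1); res=abs(h[m]-np.polyval(k,f[m])); g=res<.006; k=np.polyfit(f[m][g],h[m][g],1)
    print("cover",np.arctan(k[0]).round(3),"n",m.sum(),g.sum())
E
python3 -c "
from h import *
cover_angle()
for th in (.17,.3):
  p,a=tip_for(th,30,s=.025,lift=0,h=.013);print(th,p);to(p,a)"
```

```text
cover 0.194 n 3696 3691
0.17 [0.56778223 0.08950346 0.06894292]
t 13.6 pos [0.569  0.0882 0.0751] F [1.8 0.9 2.7] j [ 0.78  0.44 -0.07  0.46 -1.78 -1.05] grip 0.0
shift [-0.0053  0.0015  0.0033] turn [-0.6  1.8 -0.4]
0.3 [0.56748088 0.08793772 0.09555298]
t 13.6 pos [0.569  0.0882 0.0751] F [1.8 0.9 2.7] j [ 0.78  0.44 -0.07  0.46 -1.78 -1.05] grip 0.0
shift [ 0.0157  0.0012 -0.0131] turn [-0.7 -5.7 -0.4]
```

The cover follows, at 0.19 rad, with the tool on the planned arc. I'll carry on.

{"name": "move_arm", "arguments": {
  "moves": [
    [0.0054, 0, -0.0045, 0, -2, 0],
    [0.0054, 0, -0.0045, 0, -2, 0],
    [0.0054, 0, -0.0045, 0, -2, 0],
    [0.0054, 0, -0.0045, 0, -2, 0],
    [0.0054, 0, -0.0045, 0, -2, 0],
    [0.0054, 0, -0.0045, 0, -2, 0],
    [0.0054, 0, -0.0045, 0, -2, 0],
    [0.0054, 0, -0.0045, 0, -2, 0]
  ]
}}

```text
time_s: 14.6
position: [0.5662, 0.0788, 0.1341]
ee_rot: [-0.613, 0.742, -0.177, -0.205]
force: [0.3, 0.6, -1.4]
grip_width: -0.0002
```

```bash
python3 -c "
from h import *
cover_angle()
for th in (.45,.6):
  p,a=tip_for(th,30,s=.025,lift=0,h=.013);print(th,p);to(p,a)"
```

```text
cover 0.497 n 3431 3428
0.45 [0.56632709 0.08194286 0.12569272]
t 14.65 pos [0.5668 0.0785 0.1362] F [ 0.9 -0.   2.9] j [ 0.71  0.2  -0.08  0.34 -1.71 -0.92] grip 0.0
shift [-0.0083  0.0013  0.0073] turn [-0.8  3.  -0.3]
0.6 [0.56433501 0.07159247 0.15458172]
t 14.65 pos [0.5668 0.0785 0.1362] F [ 0.9 -0.   2.9] j [ 0.71  0.2  -0.08  0.34 -1.71 -0.92] grip 0.0
shift [ 0.0157  0.0009 -0.012 ] turn [-0.8 -5.6 -0.2]
```

{"name": "move_arm", "arguments": {
  "moves": [
    [0.0054, 0, -0.0045, 0, -2, 0],
    [0.0054, 0, -0.0045, 0, -2, 0],
    [0.0054, 0, -0.0045, 0, -2, 0],
    [0.0054, 0, -0.0045, 0, -2, 0],
    [0.0041, 0, -0.0034, 0, -1.5, 0],
    [0.0041, 0, -0.0034, 0, -1.5, 0],
    [0.0027, 0, -0.0022, 0, -1, 0]
  ]
}}

```text
time_s: 15.52
position: [0.5625, 0.06, 0.1772]
ee_rot: [-0.629, 0.761, -0.108, -0.119]
force: [0.1, 1.1, -0.1]
grip_width: -0.0003
```

```bash
python3 -c "
from h import *
cover_angle()
p,a=tip_for(.82,30,s=.025,lift=0,h=.013);print(p);to(p,a)"
```

```text
cover 0.725 n 2562 2561
[0.55999481 0.04904184 0.19334371]
t 15.575 pos [0.5626 0.0598 0.1779] F [ 1.4 -0.6  1. ] j [ 0.62  0.05 -0.07  0.23 -1.67 -0.81] grip 0.0002
shift [ 0.0153  0.0004 -0.0112] turn [-0.9 -5.4 -0.1]
```

{"name": "move_arm", "arguments": {
  "moves": [
    [0.0041, 0, -0.0034, 0, -1.5, 0],
    [0.0041, 0, -0.0034, 0, -1.5, 0],
    [0.0027, 0, -0.0022, 0, -1, 0],
    [0.0014, 0, -0.0011, 0, -0.5, 0],
    [0, 0, 0, 0, 0, 0],
    [0, 0, 0, 0, 0, 0]
  ]
}}

```text
time_s: 16.32
position: [0.5604, 0.0504, 0.1914]
ee_rot: [-0.633, 0.765, -0.081, -0.087]
force: [0.6, 0.5, 0.4]
grip_width: 0.0001
```

```bash
python3 -c "
from h import *
cover_angle()
p,a=tip_for(.82,30,s=.025,lift=0,h=.013);print(p);to(p,a)"
```

```text
cover 0.865 n 1960 1960
[0.55999481 0.04904184 0.19334371]
t 16.375 pos [0.5604 0.0504 0.1914] F [-0.4  0.1  0.3] j [ 0.57  0.01 -0.06  0.18 -1.66 -0.76] grip -0.0004
shift [ 0.0018  0.0001 -0.0016] turn [-0.8 -0.6 -0. ]
```

{"name": "move_arm", "arguments": {
  "moves": [
    [-0.01, 0, 0, 0, 0, 0],
    [-0.03, 0, 0, 0, 0, 0],
    [-0.04, 0, 0, 0, 0, 0],
    [-0.04, 0, 0, 0, 0, 0],
    [-0.04, 0, -0.02, 0, 0, 0],
    [0, 0, 0, 0, 0, 0],
    [0, 0, 0, 0, 0, 0],
    [0, 0, 0, 0, 0, 0]
  ]
}}

```text
time_s: 17.38
position: [0.5903, 0.2158, 0.1683]
ee_rot: [-0.633, 0.764, -0.081, -0.089]
force: [0.6, 0.1, 0.4]
grip_width: -0.0001
```

```bash
python3 -c "
from h import *
cover_angle()
print(telemetry.state()['time_s'],telemetry.state()['position'])
o=[]
for n in('scene','top'):o.append(snapshot(n)['color'][...,::-1])
cv2.imwrite('pics/e1.png',cv2.resize(np.hstack(o),(800,300)))"
```

```text
cover 1.198 n 550 550
17.425 [0.5903075  0.2155819  0.16826856]
```

View pics/e1.png

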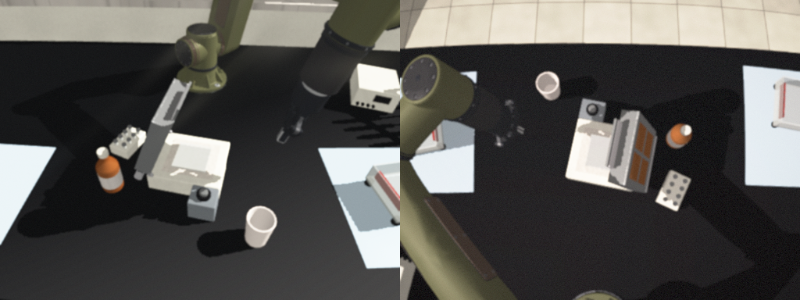

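The cover stands open at 1.198 rad, at its stop. The bottle, beaker and rack are where they were, and the gripper is well clear. I'll let it settle briefly, check once more and hand in.

{"name": "move_arm", "arguments": {
  "moves": [
    [0, 0, 0, 0, 0, 0],
    [0, 0, 0, 0, 0, 0],
    [0, 0, 0, 0, 0, 0],
    [0, 0, 0, 0, 0, 0],
    [0, 0, 0, 0, 0, 0],
    [0, 0, 0, 0, 0, 0],
    [0, 0, 0, 0, 0, 0],
    [0, 0, 0, 0, 0, 0]
  ]
}}

```text
time_s: 18.52
position: [0.5906, 0.2146, 0.1693]
ee_rot: [-0.633, 0.765, -0.081, -0.089]
force: [-0.0, -0.2, -0.6]
grip_width: 0.0001
```

```bash
python3 -c "
from h import *
cover_angle()
print(r.close_job())"
```

```text
cover 1.198 n 551 551
the job is handed in; nothing more can be done
None
```

I pressed the lamp button once with the cover shut, then pushed the cover up by its lip until it swung open, and handed the job in at about 18.5 s.

- **Button:** It went fully down, about 6 mm of travel to a hard stop, with a peak wrist force of roughly 26 N. The cameras don't show whether the lamp is lit, so I'm judging the press from travel, force and the wrist view.
- **Cover:** I raised it from under the lip with the shut fingertips at about 0.3 rad/s, without gripping the lip. I stopped pushing a little past 0.75 rad and it swung on by itself. It measured 1.198 rad (stop at 1.2) just after I backed away and again a second later.
- **Surroundings:** In the last picture the bottle, beaker and rack looked to be standing where they started, and the gripper was well clear. I checked this by eye only.
- **Disagreement:** The real fingertips sat about 24 mm short of the reported TCP along the tool. My first descent therefore stopped above the button. I corrected for this using camera depth and contact.

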